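# Stack the parts boxes on their base

### The job

Build one stack of the three lidded parts boxes on the grey stacking base: the tallest box at the bottom, the middle one on it and the flattest on top, each lined up with the one below and fully down, with all its feet in the recesses below. Keep the boxes upright, for they are full, and leave the sanding block, the roll of masking tape and the tape measure where they are.

Things in the scene. Friction and masses are not known exactly. Their poses are not given: they have to be found in the camera images.
- tall_box_center (a point): Centre (half-way up) of the tallest of three loose lidded boxes: black, grey lid, latches at both ends; 120 long (x), 58 wide (y: grasp across, near the lid), 74 high with its 6 high tapered feet (12 wide, 8 at the tip), at 46 along x, 15.5 along y from the middle. At the same places the lid has square recesses 17 wide, 7 deep: a box's underside rests on the lid below. z up; alike after a half turn; about 0.4 kg.
- middle_box_center (a point): Centre (half-way up) of the middle of three loose lidded boxes: black, grey lid, latches at both ends; 120 long (x), 58 wide (y: grasp across, near the lid), 59 high with its 6 high tapered feet (12 wide, 8 at the tip), at 46 along x, 15.5 along y from the middle. At the same places the lid has square recesses 17 wide, 7 deep: a box's underside rests on the lid below. z up; alike after a half turn; about 0.32 kg.
- flat_box_center (a point): Centre (half-way up) of the flattest of three loose lidded boxes: black, grey lid, latches at both ends; 120 long (x), 58 wide (y: grasp across, near the lid), 44 high with its 6 high tapered feet (12 wide, 8 at the tip), at 46 along x, 15.5 along y from the middle. At the same places the lid has square recesses 17 wide, 7 deep: a box's underside rests on the lid below. z up; alike after a half turn; about 0.25 kg.
- base_top (a point): Centre of the upper face of the stacking base, a grey plastic plate fixed to the bench, 150 long (x), 84 wide (y), 14 high, with square recesses 17 wide, 7 deep, at 46 along x and 15.5 along y from the middle, for the feet of a box; a seated box's underside rests on this face, its feet tips 6 below it. z up; alike after a half turn.
- sanding_block_center (a point): Bystander, leave alone: centre of a loose cork sanding block lying flat, 63 (x) by 111 (y) by 31 high.
- masking_tape_center (a point): Bystander, leave alone: centre of a loose roll of masking tape lying flat, 106 across, 24 high.
- tape_measure_center (a point): Bystander, leave alone: centre of a loose grey and black tape measure standing up, 38 (x) by 86 (y) by 68 high.
Not all that is in view belongs to the job. What is shaped like the part that bears flat_box_center but turquoise is not meant.

How it is judged:
By the outcome, as a careful person would: the job done as asked, in the order asked, and still so for the second after the job is handed in, with the robot touching nothing.
It also fails if it takes over 102 s, if anything falls off the work surface, if the arm or the gripper's body presses on something with over 40 N, if the wrist force passes 120 N, or if a joint passes its speed limit or range.

### The arm

A 7-joint arm with a two-finger parallel gripper is mounted at the origin on the work surface; the furniture and walls round the work are solid. World frame = base frame: x ahead of the robot, y to its left, z up, the work surface at z = 0. Lengths are in m, angles in degrees, forces in N, time in s.
With the tool pointing down it reaches from about 0.425 to 1.025 m from the base axis. Payload 9.4 kg.
Tool frame: the origin (TCP) lies at the very end of the fingers, on their centre line; the grasp point (between the pads) lies 19 mm behind it; z points along the fingers, y is the line along which they close (so a half turn about z gives the same grasp; the last joint's range is limited). The gripper opens to 85 mm and grips with 20 to 120 N. Pads are 22 mm wide; open, the fingers measure 114 mm over their backs; the gripper's body (76 mm by 85 mm) begins 54 mm behind the grasp point. The pads swing forward as they close: fully open they stand 13 mm farther back than shut.
Start: joints at [-76.129, 34.337, -0.143, 91.639, 0.103, 54.024, -4.572], TCP at [0.227, 0.688, 0.231] pointing down, gripper open.
Joint ranges: [-147.43, 147.43], [-19.82, 112.94], [-74.19, 73.91], [6.32, 146.72], [-59.91, 239.91], [6.04, 106.73], [-150.56, 150.56]. Speed limits (degrees/s): [127.2, 127.2, 172.46, 172.46, 180, 180, 180].

### API

Orientations are given as [roll, pitch, yaw] about the fixed x, y, z axes, in that order (R = Rz(yaw) Ry(pitch) Rx(roll)).
In Python, from station import robot gives the robot as it stands. The module is installed in compiled form; this text tells all that it offers.
- The arm moves only by the tool jog_arm, never from a script. Its arguments are lists of equal length, an entry for each row: "slide": the shift along the tool's x, y, z scaled (see below), a list of three; "spin": the turn about the tool's z scaled (see below). In form: {"slide": [[dx, dy, dz], ...], "spin": [spin, ...]}. A call has exactly 8 rows; each row shifts and turns the commanded pose from where the row before left it, along the tool's axes as they then stand; what a row does not reach is not made up. The controller multiplies each number of a shift by 0.15 m and each number of a turn by 1.5 rad. A row lasts 1/10 s, in which the tool goes at most 50 mm and 8.59 degrees, less where a joint would pass 70% of its speed; a pose out of reach is approached as far as the arm can. A call with a number of a shift or a turn outside -1 to 1 is refused whole. A call with a gripper value outside its range is refused whole. "gripper" is the opening, from 0 (shut) to 1 (fully open), set as the call begins (left out, the last holds). The fingers move at their own pace and stop on an object; "newtons" is the grip in N (left out, the last holds). Time passes only in rows, so rows that do not move let the fingers close, or fill a call up. It gives the time, the measured TCP pose, the force, the opening and the grip force at its end, in the units of the state.
- robot.sense(): the state, without advancing time (a new reading comes with each control period).
- robot.snapshot(name): name is "scene" or "top" or "wrist"; returns a dict with "pixels" (384x512x3 uint8, red, green, blue), "range_z" (384x512 float32, m along the optical axis (not along the pixel's ray), 0 where there is no reading), "K" (3x3 intrinsics, pixels), "k1" (the pictures are not rectified: a ray, as slopes to the right and down, at radius r is drawn at 1 + k1 r^2 times it, then the intrinsics apply), "R" (3x3) and "t" (3): a world point X has camera coordinates R X + t; the wrist camera has in their place "T_tool_cam" (4x4, takes a point from camera to tool coordinates, whose origin is the TCP and whose axes are the flange's). Camera axes: x right, y down, z forward; pixel columns grow to the right and rows downward; lengths in m; the calibration is good to about 2 mm. A picture is of the moment at which its call begins: read the wrist's pose just before it.
- robot.job_done(): hands the job in; it is judged then, once.
The state is a dict: "clock": time; "joint_positions": joint angles; "joint_velocities": joint speeds; "joint_torque": joint torques, N m; "tcp_pos": TCP position; "tool_rot": TCP orientation; "wrist_force": force on the tool from outside, world axes, zero at the start; "torque": the same for the moment, N m; "finger_gap": finger opening in m; "finger_force": force on a finger pad.
Only numpy, scipy, OpenCV 4.12 (cv2) and the standard library are available. Lean on these libraries where they do the work, as an engineer would, in place of code of your own. Each camera call takes 0.05 s, during which the arm holds its last target. There are 200 camera calls.

## Working session

There is one attempt and no reset: what is moved stays moved. The work goes in short steps, Python scripts to look and compute and a tool call to move; the robot and the scene stay as the last step left them, time stands still between calls to the robot, and variables do not carry over. Pictures are saved under pics/ and viewed, at most 14 in all, crops included, and the job is handed in when it is done.

Besides the shell and the picture viewer there is one more tool, called after "Request:" as name([rows], argument=value, ...), one row to a line, values as JSON. jog_arm: Moves the arm, as the interface text tells. Shifts and turns lie within -1 to 1; 1 stands for 0.15 m of shift or 1.5 rad of turn. Its arguments: {"type":"object","properties":{"slide":{"type":"array","items":{"type":"array","items":{"type":"number","minimum":-1,"maximum":1}}},"spin":{"type":"array","items":{"type":"number","minimum":-1,"maximum":1}},"gripper":{"type":"number"},"newtons":{"type":"number"}},"required":["slide","spin"]}

```bash
mkdir -p pics; cat > h.py <<'E'
import numpy as np, cv2
from station import robot
def snap(n,f=None):
    s=robot.sense(); d=robot.snapshot(n); d['s']=s
    if f: cv2.imwrite('pics/'+f,d['pixels'][:,:,::-1])
    return d
from scipy.spatial.transform import Rotation as Ro
def cloud(d):
    K=d['K'];z=d['range_z'];h,w=z.shape
    u,v=np.meshgrid(np.arange(w),np.arange(h))
    p=np.stack([u,v],-1).reshape(-1,1,2).astype(float)
    n=cv2.undistortPoints(p,K,np.array([d['k1'],0,0,0.])).reshape(h,w,2)
    c=np.dstack([n*z[...,None],z])
    if 'R' in d and d.get('R') is not None: return (c-d['t'])@d['R']
    T=d['T_tool_cam']; R=Ro.from_euler('xyz',d['s']['tool_rot'],degrees=True).as_matrix()
    return (c@T[:3,:3].T+T[:3,3])@R.T+d['s']['tcp_pos']
E
python3 - <<'E'
from h import *
print(robot.sense())
for n in('scene','top'):
    d=snap(n,n+'1.png'); np.savez(n+'1.npz',P=cloud(d),pix=d['pixels'])
E
```

```text
{'clock': 0.0, 'joint_positions': array([-76.12905187,  34.38591896,  -0.14829293,  91.67915039,
         0.10287113,  54.02348184,  -4.57418649]), 'joint_velocities': array([-0.01308614,  0.04328964, -0.02252062,  0.02102685,  0.08786491,
        0.09616476,  0.04826336]), 'joint_torque': array([ 1.31303201e-03, -7.76466751e+01,  1.56624064e+00, -2.58007765e+01,
        1.25253189e-02,  9.29606584e-03,  1.31344390e-05]), 'tcp_pos': array([0.22707448, 0.68804275, 0.23040972]), 'tool_rot': array([-1.79911817e+02,  6.45856736e-03,  1.61737810e+02]), 'wrist_force': array([-0.36369456,  0.06746991, -0.43177284]), 'torque': array([ 0.00042265, -0.03910736,  0.02641192]), 'finger_force': 0.0, 'finger_gap': 0.08535211082222433}
```

View pics/scene1.png

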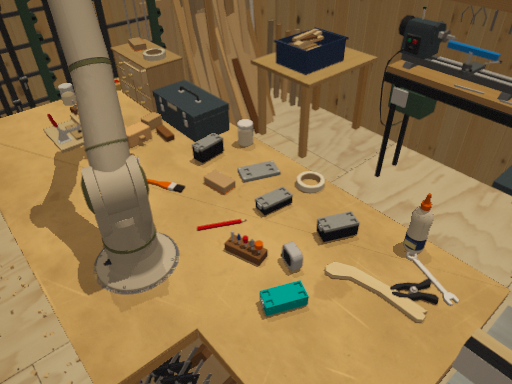

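View pics/top1.png

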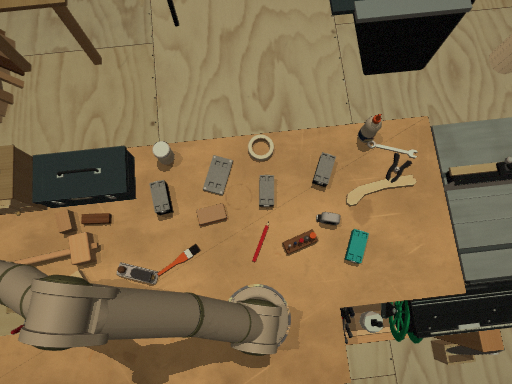

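The top view shows the base at (218,174) and three black boxes at (161,198), (267,192) and (324,170). The turquoise decoy is at (357,247), the tape roll at (261,147), the cork block at (212,214) and the tape measure at (329,218). I'll measure these from depth.

```bash
cat >> h.py <<'E'
def fit(P,uv,r,lo=.004,name=''):
    Q=P[max(0,uv[1]-r):uv[1]+r,max(0,uv[0]-r):uv[0]+r].reshape(-1,3); Q=Q[np.isfinite(Q).all(1)]
    zt=np.percentile(P[uv[1]-3:uv[1]+4,uv[0]-3:uv[0]+4,2],60)
    c0=P[uv[1],uv[0]]
    M=Q[(abs(Q[:,2]-zt)<lo)&(np.linalg.norm(Q[:,:2]-c0[:2],axis=1)<.11)]
    (cx,cy),(a,b),t=cv2.minAreaRect((M[:,:2]*1000).astype(np.float32))
    if a<b: a,b,t=b,a,t+90
    t=(t+90)%180-90
    print(name,len(M),'c',round(cx,1),round(cy,1),'z',round(zt*1000,1),'size',round(a,1),round(b,1),'yaw',round(t,1),'mean',M.mean(0).round(4))
E
python3 - <<'E'
from h import *
P=np.load('top1.npz')['P']
for n,uv in dict(base=(218,174),A=(161,195),B=(267,190),C=(324,168),cork=(212,214),meas=(329,217),roll=(250,150),bottle=(372,127),jar=(162,150)).items(): fit(P,uv,25,.006,n)
P=np.load('scene1.npz')['P']
for n,uv in dict(base=(258,171),A=(207,145),B=(273,199),C=(337,221)).items(): fit(P,uv,40,.006,n)
E
```

```text
base 644 c 579.3 98.8 z 14.7 size 173.8 164.8 yaw 21.6 mean [0.5765 0.093  0.014 ]
A 385 c 500.0 320.4 z 75.0 size 126.0 59.9 yaw 6.7 mean [0.5005 0.3198 0.0742]
B 345 c 483.3 -93.6 z 45.5 size 122.7 55.3 yaw -7.0 mean [ 0.4822 -0.0939  0.0443]
C 345 c 543.3 -332.8 z 60.1 size 124.9 58.2 yaw -23.9 mean [ 0.5423 -0.3332  0.0592]
cork 376 c 415.9 132.0 z 33.6 size 109.4 62.6 yaw -81.7 mean [0.4159 0.1324 0.0325]
meas 158 c 324.5 -290.6 z 69.2 size 148.0 58.4 yaw -63.8 mean [ 0.3309 -0.311   0.0682]
roll 256 c 646.6 -53.4 z 23.4 size 204.9 103.8 yaw -57.1 mean [ 0.67   -0.0895  0.0235]
bottle 74 c 671.5 -525.9 z 146.6 size 52.3 44.9 yaw 45.9 mean [ 0.6708 -0.5235  0.1475]
jar 212 c 679.9 296.5 z 101.1 size 66.6 65.5 yaw -47.9 mean [0.6789 0.2965 0.1003]
base 509 c 574.9 94.2 z 15.2 size 152.5 92.8 yaw -21.2 mean [0.5726 0.0944 0.0146]
A 259 c 500.3 321.2 z 73.9 size 127.0 69.2 yaw 3.4 mean [0.498  0.3186 0.0738]
B 392 c 482.4 -92.9 z 44.6 size 122.9 63.9 yaw -6.5 mean [ 0.4818 -0.0936  0.044 ]
C 474 c 543.2 -329.3 z 60.4 size 124.8 64.7 yaw -24.0 mean [ 0.5408 -0.331   0.059 ]
```

```bash
cat >> h.py <<'E'
def plan(x,y,z,yaw,n=8,hold=0):
    """n rows of spin first, then slides over the rest; prints units"""
    s=robot.sense(); p=s['tcp_pos']; r,pi,y0=s['tool_rot']
    d=(yaw-y0+180)%360-180; 
    k=int(np.ceil(abs(d)/8.4)) if abs(d)>.05 else 0
    R=Ro.from_euler('xyz',[r,pi,y0+d],degrees=True).as_matrix()
    v=R.T@(np.array([x,y,z])-p)
    m=max(1,int(np.ceil(np.linalg.norm(v)/.046)))
    print('at',p.round(4),s['tool_rot'].round(2),'spin rows',k,'each',round(-np.radians(d)/1.5/max(k,1),4),'| total slide units',(v/.15).round(4),'rows>=',m,'each',(v/.15/m).round(4))
E
python3 -c "
from h import *
plan(.43,.32,.30,186.7)
s=snap('wrist');print(s['T_tool_cam'].round(3),s['K'],s['k1'])"
```

```text
at [0.2271 0.6881 0.2305] [-1.7992e+02  1.0000e-02  1.6174e+02] spin rows 3 each -0.0968 | total slide units [-1.0572 -2.5955 -0.4595] rows>= 10 each [-0.1057 -0.2595 -0.046 ]
[[-0.    -0.965 -0.262  0.067]
 [ 1.    -0.001  0.     0.001]
 [-0.    -0.262  0.965 -0.143]
 [ 0.     0.     0.     1.   ]] [[310.48154478   0.         255.24432263]
 [  0.         310.48154478 193.88168924]
 [  0.           0.           1.        ]] 0.029393971318766404
```

Request:
jog_arm([
  [0, 0, -0.3],
  [0, 0, -0.16],
  [0, 0, 0],
  [-0.14, -0.26, 0],
  [-0.14, -0.26, 0],
  [-0.14, -0.26, 0],
  [-0.14, -0.26, 0],
  [-0.14, -0.26, 0],
], spin=[-0.097, -0.097, -0.097, 0, 0, 0, 0, 0], gripper=1, newtons=40)

```text
clock: 0.95
tcp_pos: [0.3552, 0.5054, 0.3001]
tool_rot: [-180.0, -0.0, -173.3]
wrist_force: [-0.2, 0.6, 0.1]
finger_gap: 0.0855
finger_force: 0.0
```

```bash
python3 -c "
from h import *
plan(.48,.32,.26,186.7)"
```

```text
at [0.3552 0.5054 0.3001] [-179.98   -0.   -173.25] spin rows 0 each 0.0006 | total slide units [-0.6822 -1.3248  0.2678] rows>= 5 each [-0.1364 -0.265   0.0536]
```

Request:
jog_arm([
  [-0.115, -0.22, 0.045],
  [-0.115, -0.22, 0.045],
  [-0.115, -0.22, 0.045],
  [-0.115, -0.22, 0.045],
  [-0.115, -0.22, 0.045],
  [-0.107, -0.225, 0.043],
  [0, 0, 0],
  [0, 0, 0],
], spin=[0, 0, 0, 0, 0, 0, 0, 0])

```text
clock: 1.75
tcp_pos: [0.4797, 0.321, 0.2599]
tool_rot: [-180.0, -0.0, -173.4]
wrist_force: [-0.0, 0.6, 0.7]
finger_gap: 0.0855
finger_force: 0.0
```

```bash
python3 - <<'E'
from h import *
print(robot.sense()['tcp_pos'])
d=snap('wrist','w1.png'); P=cloud(d)
np.savez('w1.npz',P=P,pix=d['pixels'])
E
```

```text
[0.47967207 0.32098139 0.25987764]
```

View pics/w1.png

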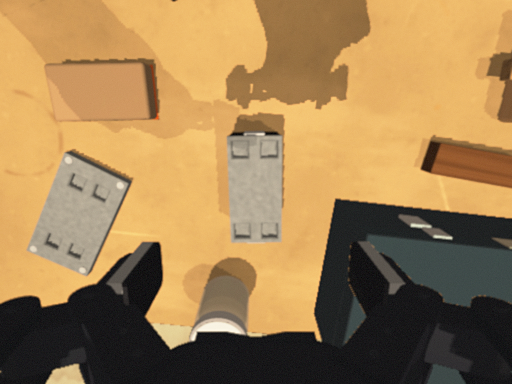

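The wrist view has the tall box lid centred at (256,188), with recesses at about (240,149), (270,148), (242,230) and (270,229). The base is at left with recesses near (77,181), (101,193), (53,241) and (75,251). Next I'll enlarge it.

```bash
python3 - <<'E'
from h import *
i=cv2.imread('pics/w1.png')
a=cv2.resize(i[125:250,215:295],None,fx=4.7,fy=4.7,interpolation=cv2.INTER_CUBIC)
b=cv2.resize(i[150:275,28:134],None,fx=4,fy=4,interpolation=cv2.INTER_CUBIC)
h=max(a.shape[0],b.shape[0]); o=np.zeros((h,a.shape[1]+b.shape[1],3),np.uint8); o[:a.shape[0],:a.shape[1]]=a;o[:b.shape[0],a.shape[1]:]=b
cv2.imwrite('pics/w1c.png',o);print(a.shape,b.shape)
P=np.load('w1.npz')['P']
fit(P,(256,190),60,.005,'A');fit(P,(90,215),80,.004,'base')
print(P[260,350],P[215,350])
E
```

```text
(588, 376, 3) (500, 424, 3)
A 4830 c 499.1 323.5 z 74.5 size 124.8 58.0 yaw 7.4 mean [0.4964 0.3232 0.0742]
base 6663 c 576.8 95.9 z 14.8 size 151.6 86.2 yaw -21.7 mean [0.5735 0.0968 0.0142]
[0.47382814 0.36409132 0.27513628] [0.51510247 0.43310117 0.07167252]
```

View pics/w1c.png

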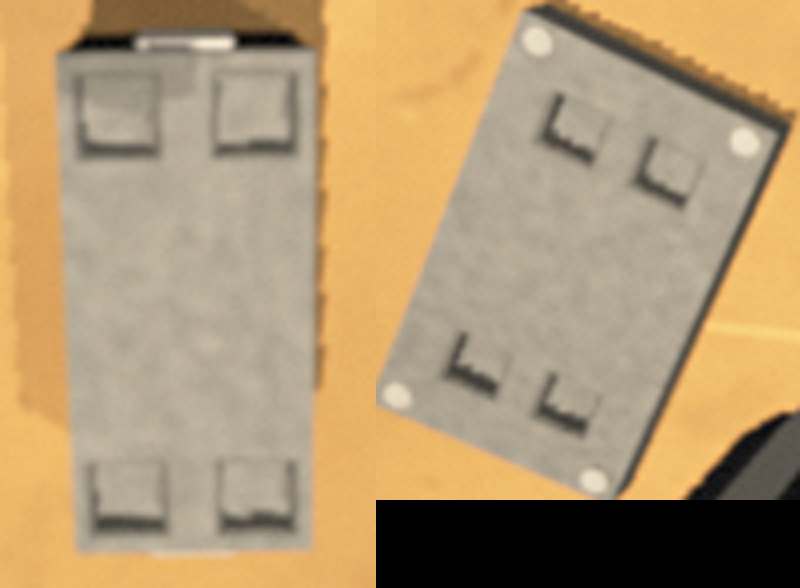

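The left crop has the tall box's four recesses, centred at (118,115), (254,113), (129,496) and (257,495). In the right crop, the base recesses are at (576,127), (669,171), (481,366) and (569,404), with screws at (537,41), (744,142), (594,482) and (397,396).

```bash
cat >> h.py <<'E'
def px2w(d,uv,z,s=None):
    n=cv2.undistortPoints(np.array(uv,float).reshape(-1,1,2),d['K'],np.array([d['k1'],0,0,0.])).reshape(-1,2)
    c=np.c_[n,np.ones(len(n))]; T=d['T_tool_cam']; s=s or d['s']
    R=Ro.from_euler('xyz',s['tool_rot'],degrees=True).as_matrix()
    o=R@T[:3,3]+s['tcp_pos']; r=c@(R@T[:3,:3]).T
    return o+r*((z-o[2])/r[:,2])[:,None]
def rect(W):
    # order TL,TR,BL,BR ; long axis TL->BL
    W=np.array(W)[:,:2]; a=(W[2]+W[3]-W[0]-W[1])/2; b=(W[1]+W[3]-W[0]-W[2])/2
    print('c',(W.mean(0)*1000).round(1),'len',round(np.linalg.norm(a)*1e3,1),round(np.linalg.norm(b)*1e3,1),'yaw',np.degrees(np.arctan2(a[1],a[0])).round(2),'yaw(b)-90',np.degrees(np.arctan2(b[1],b[0])).round(2)-90)
def crop2px(l,x0,y0,f,dx=0): return [((x-dx+.5)/f-.5+x0,(y+.5)/f-.5+y0) for x,y in l]
E
python3 - <<'E'
from h import *
d=snap('wrist')
rect(px2w(d,crop2px([(118,115),(254,113),(129,496),(257,495)],215,125,4.7),.074))
rect(px2w(d,crop2px([(576,127),(669,171),(481,366),(569,404)],28,150,4,376),.014))
rect(px2w(d,crop2px([(537,41),(744,142),(397,396),(594,482)],28,150,4,376),.014))
plan(.497,.323,.2,187)
E
```

```text
c [498.4 325.1] len 91.8 30.7 yaw 7.72 yaw(b)-90 7.359999999999999
c [576.6  99. ] len 92.5 30.5 yaw -21.25 yaw(b)-90 -21.11
c [577.5  97.2] len 136.3 68.3 yaw -21.48 yaw(b)-90 -21.67
at [0.4788 0.3229 0.2602] [ 1.7996e+02 -1.0000e-02 -1.7319e+02] spin rows 1 each -0.0022 | total slide units [-0.1208 -0.0142  0.4012] rows>= 2 each [-0.0604 -0.0071  0.2006]
```

Request:
jog_arm([
  [-0.13, -0.006, 0],
  [0, 0, 0.25],
  [0, 0, 0.25],
  [0, 0, 0.25],
  [0, 0, 0.25],
  [0, 0, 0.1],
  [0, 0, 0],
  [0, 0, 0],
], spin=[-0.009, 0, 0, 0, 0, 0, 0, 0])

```text
clock: 2.65
tcp_pos: [0.4985, 0.3245, 0.0955]
tool_rot: [180.0, 0.0, -172.4]
wrist_force: [-0.4, 1.0, 0.8]
finger_gap: 0.0851
finger_force: 0.0
```

```bash
cat >> h.py <<'E'
def mean(n=4):
    S=[]
    for _ in range(n): S.append(robot.sense()); robot.snapshot('wrist')
    s=S[-1]; s['tcp_pos']=np.mean([q['tcp_pos'] for q in S],0); 
    print('mean tcp',s['tcp_pos'].round(4),'std',np.std([q['tcp_pos'] for q in S],0).round(4),s['tool_rot'].round(2)); return s
E
python3 - <<'E'
from h import *
mean()
plan(.4984,.325,.036,187.5)
E
```

```text
mean tcp [0.499  0.3243 0.0961] std [0.0003 0.0001 0.0004] [ 1.7993e+02  1.2000e-01 -1.7245e+02]
at [0.4993 0.3239 0.0965] [ 1.7993e+02  1.2000e-01 -1.7246e+02] spin rows 0 each 0.0005 | total slide units [0.006  0.0077 0.4031] rows>= 2 each [0.003  0.0038 0.2015]
```

Request:
jog_arm([
  [0.004, 0.005, 0.15],
  [0, 0, 0.15],
  [0, 0, 0.1],
  [0, 0, 0],
  [0, 0, 0],
  [0, 0, 0],
  [0, 0, 0],
  [0, 0, 0],
], spin=[0, 0, 0, 0, 0, 0, 0, 0])

```text
clock: 3.65
tcp_pos: [0.4985, 0.324, 0.0358]
tool_rot: [180.0, 0.1, -172.5]
wrist_force: [0.3, 0.6, -0.5]
finger_gap: 0.0854
finger_force: 0.0
```

Request:
jog_arm([
  [0, 0, 0],
  [0, 0, 0],
  [0, 0, 0],
  [0, 0, 0],
  [0, 0, 0],
  [0, 0, 0],
  [0, 0, 0],
  [0, 0, 0],
], spin=[0, 0, 0, 0, 0, 0, 0, 0], gripper=0, newtons=40)

```text
clock: 4.45
tcp_pos: [0.4982, 0.3238, 0.0354]
tool_rot: [-180.0, 0.0, -172.5]
wrist_force: [-0.6, -1.5, 6.5]
finger_gap: 0.0579
finger_force: 41.9
```

Request:
jog_arm([
  [0, 0, -0.2],
  [0, 0, -0.25],
  [0, 0, -0.25],
  [0, 0, -0.2],
  [0, 0, 0],
  [0, 0, 0],
  [0, 0, 0],
  [0, 0, 0],
], spin=[0, 0, 0, 0, 0.084, 0.084, 0.084, 0.083])

```text
clock: 5.25
tcp_pos: [0.4976, 0.3235, 0.1695]
tool_rot: [-179.9, -0.0, 158.4]
wrist_force: [0.2, 0.2, -4.2]
finger_gap: 0.0573
finger_force: 46.4
```

```bash
python3 - <<'E'
from h import *
print(robot.sense()['wrist_force'],robot.sense()['finger_gap'])
plan(.59,.24,.17,158.7)
E
```

```text
[ 0.20869208  0.23213308 -4.16665031] 0.05733403598976491
at [0.4976 0.3235 0.1695] [-1.7994e+02 -4.0000e-02  1.5843e+02] spin rows 1 each -0.0031 | total slide units [-0.7764 -0.295  -0.0033] rows>= 3 each [-0.2588 -0.0983 -0.0011]
```

Request:
jog_arm([
  [-0.155, -0.059, 0],
  [-0.155, -0.059, 0],
  [-0.155, -0.059, 0],
  [-0.155, -0.059, 0],
  [-0.155, -0.059, 0],
  [0, 0, 0],
  [0, 0, 0],
  [0, 0, 0],
], spin=[0, 0, 0, 0, 0, 0, 0, 0])

```text
clock: 6.05
tcp_pos: [0.5894, 0.2411, 0.1695]
tool_rot: [-180.0, -0.1, 158.8]
wrist_force: [-0.6, 0.3, -4.0]
finger_gap: 0.0578
finger_force: 46.3
```

```bash
python3 - <<'E'
from h import *
mean(3)
d=snap('wrist','w2.png'); P=cloud(d)
np.savez('w2.npz',P=P,pix=d['pixels'])
E
```

```text
mean tcp [0.5894 0.2412 0.1697] std [0.     0.0001 0.0001] [-1.7999e+02 -5.0000e-02  1.5881e+02]
```

View pics/w2.png

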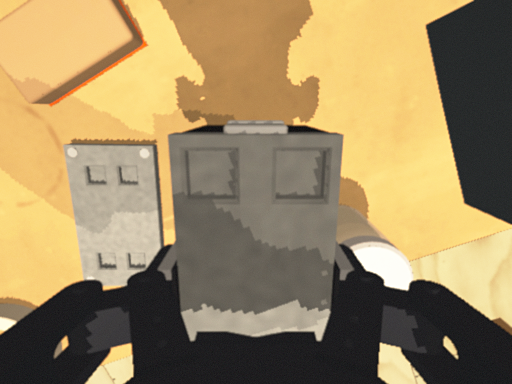

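The held box's near recesses are at (213,173) and (301,173). The base is on the left with recesses near (97,175), (129,174), (107,260) and (137,260). I'll enlarge both.

```bash
python3 - <<'E'
from h import *
i=cv2.imread('pics/w2.png')
a=cv2.resize(i[138:288,60:166],None,fx=4,fy=4,interpolation=cv2.INTER_CUBIC)
b=cv2.resize(i[115:215,160:350],None,fx=2,fy=2,interpolation=cv2.INTER_CUBIC)
o=np.zeros((600,424+b.shape[1],3),np.uint8)[:, :800]; o[:,:424]=a
b=b[:,:376];o[:b.shape[0],424:424+b.shape[1]]=b
cv2.imwrite('pics/w2c.png',o)
E
```

```text
(no output)
```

View pics/w2c.png

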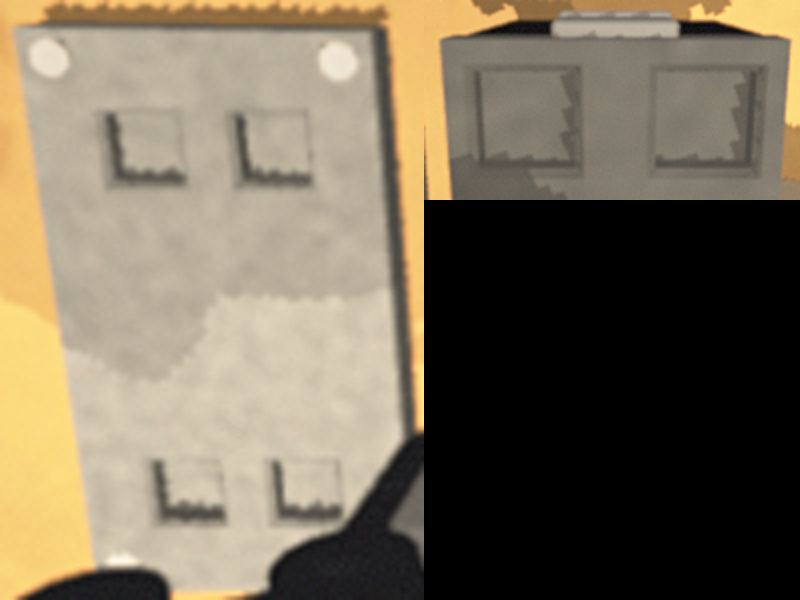

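```bash
python3 - <<'E'
from h import *
d=snap('wrist'); d['s']=mean(3)
B=px2w(d,crop2px([(145,148),(274,148),(190,491),(306,491)],60,138,4),.014); rect(B)
zt=d['s']['tcp_pos'][2]+.0383
b=px2w(d,crop2px([(525.5,121),(707.5,121)],160,115,2,424),zt)
e=px2w(d,crop2px([(441,40),(790,40)],160,115,2,424),zt)
for q in(b,e):
    m=q.mean(0);R=Ro.from_euler('xyz',d['s']['tool_rot'],degrees=True).as_matrix()
    v=q[1]-q[0];print('len',np.linalg.norm(v)*1e3,'yaw',np.degrees(np.arctan2(v[1],v[0]))-90,'in tool',(R.T@(m-d['s']['tcp_pos'])*1e3).round(1))
E
```

```text
mean tcp [0.5901 0.241  0.1701] std [0.0001 0.0001 0.    ] [179.99   0.   158.76]
c [577.6  96. ] len 92.0 30.6 yaw -21.8 yaw(b)-90 -21.39
len 31.312418001279035 yaw -21.26608445660004 in tool [ 45.    0.8 -38.3]
len 57.877100378152946 yaw -21.262181755348934 in tool [ 58.7   0.7 -38.3]
```

```bash
python3 - <<'E'
from h import *
plan(.5762,.0959,.085,158.5)
E
```

```text
at [0.5903 0.2407 0.1702] [1.7999e+02 1.0000e-02 1.5875e+02] spin rows 1 each 0.0029 | total slide units [-0.2667 -0.9329  0.5678] rows>= 4 each [-0.0667 -0.2332  0.142 ]
```

Request:
jog_arm([
  [-0.067, -0.233, 0],
  [-0.067, -0.233, 0],
  [-0.067, -0.233, 0],
  [-0.066, -0.234, 0],
  [0, 0, 0.2],
  [0, 0, 0.2],
  [0, 0, 0.168],
  [0, 0, 0],
], spin=[0.003, 0, 0, 0, 0, 0, 0, 0])

```text
clock: 7.25
tcp_pos: [0.5748, 0.0952, 0.0823]
tool_rot: [-179.8, -0.2, 158.5]
wrist_force: [-0.9, -0.6, -4.6]
finger_gap: 0.0575
finger_force: 46.1
```

```bash
python3 - <<'E'
from h import *
mean(3)
plan(.5762,.0959,.048,158.5)
E
```

```text
mean tcp [0.5757 0.0954 0.0838] std [0.0004 0.0001 0.0007] [-1.7998e+02 -2.0000e-02  1.5847e+02]
at [0.5771 0.0957 0.0859] [1.7997e+02 6.0000e-02 1.5847e+02] spin rows 0 each -0.0003 | total slide units [ 0.0065 -0.001   0.2525] rows>= 1 each [ 0.0065 -0.001   0.2525]
```

Request:
jog_arm([
  [0, 0, 0.1],
  [0, 0, 0.08],
  [0, 0, 0.03],
  [0, 0, 0.02],
  [0, 0, 0.02],
  [0, 0, 0.015],
  [0, 0, 0],
  [0, 0, 0],
], spin=[0, 0, 0, 0, 0, 0, 0, 0])

```text
clock: 8.2
tcp_pos: [0.5766, 0.0955, 0.0453]
tool_rot: [180.0, 0.0, 158.5]
wrist_force: [0.3, 0.1, -5.0]
finger_gap: 0.0577
finger_force: 46.3
```

Request:
jog_arm([
  [0, 0, 0.006],
  [0, 0, 0.005],
  [0, 0, 0.005],
  [0, 0, 0.004],
  [0, 0, 0],
  [0, 0, 0],
  [0, 0, 0],
  [0, 0, 0],
], spin=[0, 0, 0, 0, 0, 0, 0, 0])

```text
clock: 9.0
tcp_pos: [0.5765, 0.0955, 0.0434]
tool_rot: [180.0, 0.0, 158.5]
wrist_force: [-4.0, -1.2, 11.4]
finger_gap: 0.0575
finger_force: 48.0
```

Request:
jog_arm([
  [0, 0, 0],
  [0, 0, 0],
  [0, 0, 0],
  [0, 0, 0],
  [0, 0, 0],
  [0, 0, 0],
  [0, 0, 0],
  [0, 0, 0],
], spin=[0, 0, 0, 0, 0, 0, 0, 0], gripper=1)

```text
clock: 9.8
tcp_pos: [0.5765, 0.0955, 0.0421]
tool_rot: [-180.0, 0.0, 158.5]
wrist_force: [0.0, -0.6, 0.3]
finger_gap: 0.0858
finger_force: 0.0
```

Request:
jog_arm([
  [0, 0, -0.1],
  [0, 0, -0.2],
  [0, 0, -0.25],
  [0, 0, -0.25],
  [0, 0, -0.25],
  [0, 0, -0.2],
  [0, 0, 0],
  [0, 0, 0],
], spin=[0, 0, 0, 0, 0, 0, 0, 0])

```text
clock: 10.6
tcp_pos: [0.5766, 0.0956, 0.2312]
tool_rot: [179.9, 0.1, 158.5]
wrist_force: [-0.0, -0.2, 0.3]
finger_gap: 0.0856
finger_force: 0.0
```

```bash
python3 - <<'E'
from h import *
mean(3)
d=snap('wrist','w3.png'); P=cloud(d)
fit(P,(256,180),80,.005,'A seated')
i=cv2.imread('pics/w3.png'); cv2.imwrite('pics/w3c.png',cv2.resize(i[110:260,170:340],None,fx=4,fy=4,interpolation=cv2.INTER_CUBIC))
E
```

```text
mean tcp [0.5761 0.0955 0.2302] std [0.0002 0.     0.0005] [-1.7997e+02 -5.0000e-02  1.5847e+02]
A seated 6379 c 577.4 95.9 z 82.7 size 125.2 58.1 yaw -21.6 mean [0.5744 0.0971 0.0823]
```

View pics/w3c.png

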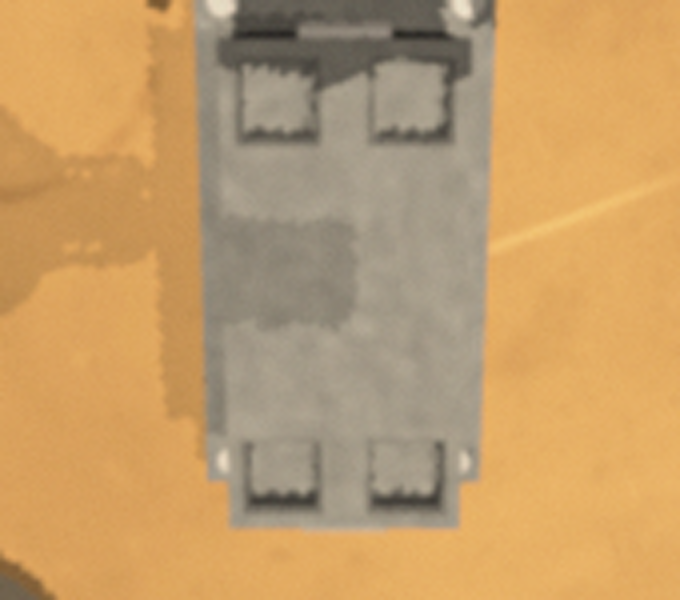

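The tall box is seated, with its lid at z≈82 mm. In the crop its recesses are at (278,102), (411,102), (283,474) and (406,474).

```bash
python3 - <<'E'
from h import *
d=snap('wrist'); d['s']=mean(2)
W=px2w(d,crop2px([(278,102),(411,102),(283,474),(406,474)],170,110,4),.082); rect(W)
R=Ro.from_euler('xyz',d['s']['tool_rot'],degrees=True).as_matrix()
print((R.T@(W.mean(0)-d['s']['tcp_pos'])*1e3).round(1))
plan(.543,-.331,.24,156)
E
```

```text
mean tcp [0.576  0.0954 0.2287] std [0. 0. 0.] [-1.7994e+02 -8.0000e-02  1.5847e+02]
c [577.6  95.8] len 91.3 30.6 yaw -21.53 yaw(b)-90 -21.549999999999997
[ -1.6   1.1 146.7]
at [0.5762 0.0955 0.2288] [-1.7995e+02 -7.0000e-02  1.5847e+02] spin rows 1 each 0.0288 | total slide units [-0.9544 -2.6873 -0.0732] rows>= 10 each [-0.0954 -0.2687 -0.0073]
```

Request:
jog_arm([
  [-0.08, -0.224, -0.01],
  [-0.08, -0.224, -0.01],
  [-0.08, -0.224, -0.01],
  [-0.08, -0.224, -0.01],
  [-0.08, -0.224, -0.01],
  [-0.08, -0.224, -0.01],
  [-0.08, -0.224, 0],
  [-0.08, -0.224, 0],
], spin=[0.029, 0, 0, 0, 0, 0, 0, 0])

```text
clock: 11.75
tcp_pos: [0.5559, -0.1905, 0.2382]
tool_rot: [-180.0, -0.0, 156.0]
wrist_force: [-0.2, 0.2, -0.8]
finger_gap: 0.0855
finger_force: 0.0
```

Request:
jog_arm([
  [-0.08, -0.224, 0],
  [-0.08, -0.224, 0],
  [-0.08, -0.224, 0],
  [-0.074, -0.223, 0],
  [0, 0, 0],
  [0, 0, 0],
  [0, 0, 0],
  [0, 0, 0],
], spin=[0, 0, 0, 0, 0, 0, 0, 0])

```text
clock: 12.55
tcp_pos: [0.5451, -0.3294, 0.2385]
tool_rot: [180.0, -0.0, 156.1]
wrist_force: [-0.4, 0.0, 0.1]
finger_gap: 0.0853
finger_force: 0.0
```

```bash
python3 - <<'E'
from h import *
mean(3)
d=snap('wrist','w4.png'); P=cloud(d)
fit(P,(256,190),80,.005,'C')
i=cv2.imread('pics/w4.png'); cv2.imwrite('pics/w4c.png',cv2.resize(i[110:260,170:340],None,fx=4,fy=4,interpolation=cv2.INTER_CUBIC))
E
```

```text
mean tcp [ 0.5451 -0.3296  0.2386] std [0.     0.0001 0.    ] [179.98  -0.   156.08]
C 5209 c 543.5 -330.1 z 59.5 size 124.0 58.0 yaw -24.2 mean [ 0.5415 -0.3292  0.0593]
```

View pics/w4c.png

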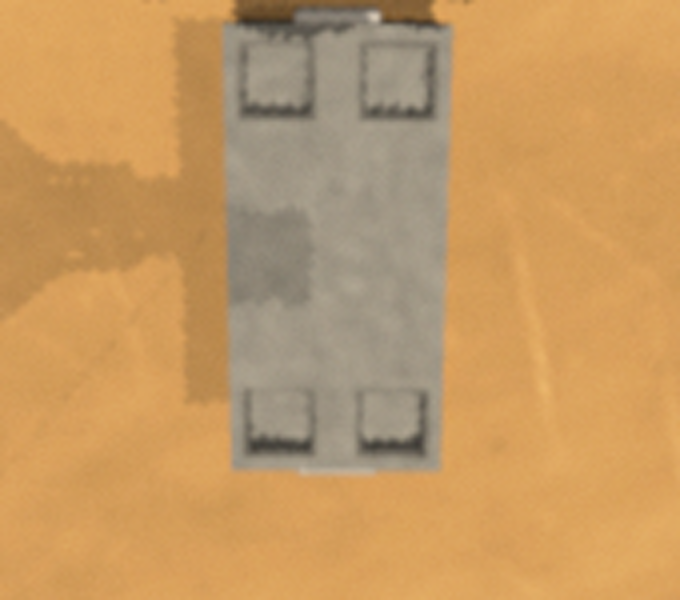

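The middle box lies clear, with recesses in the crop at (276,80), (398,80), (280,421) and (392,421).

```bash
python3 - <<'E'
from h import *
d=snap('wrist'); d['s']=mean(2)
W=px2w(d,crop2px([(276,80),(398,80),(280,421),(392,421)],170,110,4),.059); rect(W)
R=Ro.from_euler('xyz',d['s']['tool_rot'],degrees=True).as_matrix()
v=(R.T@(W.mean(0)-d['s']['tcp_pos'])*1e3);print(v.round(1),'move units',((v-[-1.5,1,0])/150).round(4))
E
```

```text
mean tcp [ 0.5448 -0.3305  0.2387] std [0. 0. 0.] [1.8000e+02 1.0000e-02 1.5602e+02]
c [ 543.4 -330.9] len 91.7 30.9 yaw -24.25 yaw(b)-90 -24.010000000000005
[  1.1  -1.  179.7] move units [ 0.0177 -0.0131  1.1983]
```

Request:
jog_arm([
  [0.018, -0.013, 0.2],
  [0, 0, 0.25],
  [0, 0, 0.25],
  [0, 0, 0.25],
  [0, 0, 0.2],
  [0, 0, 0.2],
  [0, 0, 0.1],
  [0, 0, 0],
], spin=[0.002, 0, 0, 0, 0, 0, 0, 0])

```text
clock: 13.7
tcp_pos: [0.5405, -0.3311, 0.0193]
tool_rot: [180.0, -0.2, 155.8]
wrist_force: [-0.3, -0.4, 1.2]
finger_gap: 0.0856
finger_force: 0.0
```

Request:
jog_arm([
  [0, 0, 0],
  [0, 0, 0],
  [0, 0, 0],
  [0, 0, 0],
  [0, 0, 0],
  [0, 0, 0],
  [0, 0, 0],
  [0, 0, 0],
], spin=[0, 0, 0, 0, 0, 0, 0, 0], gripper=0)

```text
clock: 14.5
tcp_pos: [0.5423, -0.3321, 0.0229]
tool_rot: [-180.0, 0.2, 155.8]
wrist_force: [-0.7, -0.0, 7.4]
finger_gap: 0.0574
finger_force: 43.2
```

Request:
jog_arm([
  [0, 0, -0.2],
  [0, 0, -0.25],
  [0, 0, -0.25],
  [0, 0, -0.25],
  [0, 0, -0.15],
  [0, 0, 0],
  [0, 0, 0],
  [0, 0, 0],
], spin=[0, 0, 0, 0, -0.029, 0, 0, 0])

```text
clock: 15.3
tcp_pos: [0.5405, -0.3311, 0.1848]
tool_rot: [180.0, -0.1, 158.3]
wrist_force: [-0.8, 0.3, -3.2]
finger_gap: 0.058
finger_force: 45.3
```

```bash
python3 - <<'E'
from h import *
mean(3)
plan(.63,-.04,.19,158.5)
E
```

```text
mean tcp [ 0.5406 -0.3311  0.1847] std [0.     0.     0.0001] [ 1.7998e+02 -1.5000e-01  1.5828e+02]
at [ 0.5408 -0.3312  0.1847] [ 1.7999e+02 -1.4000e-01  1.5829e+02] spin rows 1 each -0.0025 | total slide units [ 0.1584  2.0245 -0.0346] rows>= 7 each [ 0.0226  0.2892 -0.0049]
```

```bash
python3 - <<'E'
from h import *
plan(.525,-.035,.19,158.5)
E
```

```text
at [ 0.5408 -0.3312  0.1847] [ 1.7999e+02 -1.4000e-01  1.5829e+02] spin rows 1 each -0.0025 | total slide units [ 0.8219  1.7989 -0.0331] rows>= 7 each [ 0.1174  0.257  -0.0047]
```

Request:
jog_arm([
  [0.06, 0.12, -0.03],
  [0.117, 0.257, 0],
  [0.117, 0.257, 0],
  [0.117, 0.257, 0],
  [0.117, 0.257, 0],
  [0.117, 0.257, 0],
  [0.117, 0.257, 0],
  [0.06, 0.137, 0],
], spin=[-0.0025, 0, 0, 0, 0, 0, 0, 0])

```text
clock: 16.25
tcp_pos: [0.5246, -0.0307, 0.1903]
tool_rot: [179.9, -0.1, 158.8]
wrist_force: [0.8, 0.1, -2.3]
finger_gap: 0.0573
finger_force: 45.2
```

Request:
jog_arm([
  [0, 0, 0],
  [0, 0, 0],
  [0, 0, 0],
  [0, 0, 0],
  [0, 0, 0],
  [0, 0, 0],
  [0, 0, 0],
  [0, 0, 0],
], spin=[0, 0, 0, 0, 0, 0, 0, 0])

```text
clock: 17.05
tcp_pos: [0.5256, -0.0355, 0.1906]
tool_rot: [180.0, 0.0, 158.5]
wrist_force: [0.2, 0.6, -3.5]
finger_gap: 0.0573
finger_force: 45.1
```

```bash
python3 - <<'E'
from h import *
mean(3)
d=snap('wrist','w5.png')
i=cv2.imread('pics/w5.png'); cv2.imwrite('pics/w5c.png',cv2.resize(i[100:300,150:450],None,fx=2.66,fy=2.66,interpolation=cv2.INTER_CUBIC))
E
```

```text
mean tcp [ 0.5256 -0.0355  0.1906] std [0. 0. 0.] [180.     0.   158.51]
```

View pics/w5c.png

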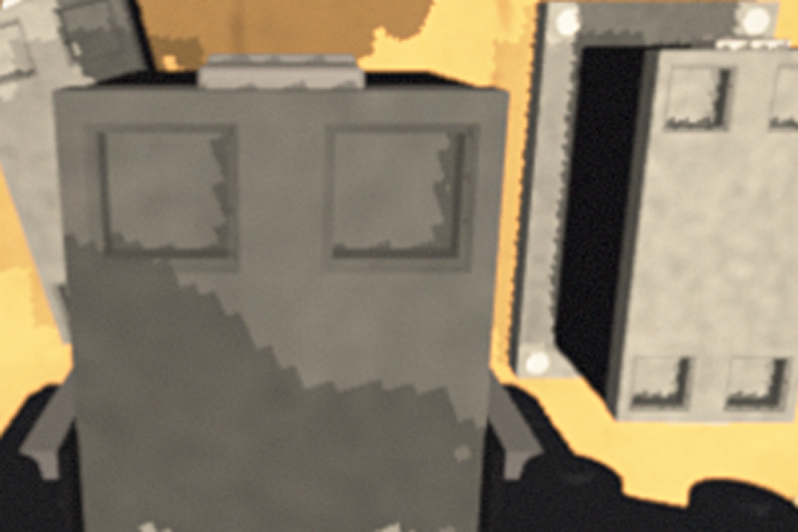

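The held middle box's near recesses are at about (165,197) and (401,197), and its top edge runs from (53,90) to (508,90). The stack is on the right.

```bash
python3 - <<'E'
from h import *
d=snap('wrist'); d['s']=mean(2)
zt=d['s']['tcp_pos'][2]+.0383
R=Ro.from_euler('xyz',d['s']['tool_rot'],degrees=True).as_matrix()
for l in([(165,197.5),(401,197.5)],[(53,90),(508,90)]):
    q=px2w(d,crop2px(l,150,100,2.66),zt);m=q.mean(0);v=q[1]-q[0]
    print('len',np.linalg.norm(v)*1e3,'yaw',np.degrees(np.arctan2(v[1],v[0]))-90,'in tool',(R.T@(m-d['s']['tcp_pos'])*1e3).round(1))
plan(.5765,.0955,.19,158.45)
E
```

```text
mean tcp [ 0.5256 -0.0353  0.1907] std [0. 0. 0.] [1.8000e+02 1.0000e-02 1.5852e+02]
len 30.493258901525945 yaw -21.510785801523085 in tool [ 45.5   0.9 -38.3]
len 56.67540047660439 yaw -21.50668224247734 in tool [ 59.1   0.5 -38.3]
at [ 0.5255 -0.0353  0.1906] [-180.      0.    158.52] spin rows 1 each 0.0008 | total slide units [0.0043 0.936  0.0042] rows>= 4 each [0.0011 0.234  0.0011]
```

Request:
jog_arm([
  [0.002, 0.156, 0],
  [0, 0.2, 0],
  [0, 0.2, 0],
  [0, 0.2, 0],
  [0, 0.18, 0],
  [0, 0, 0.2],
  [0, 0, 0.2],
  [0, 0, 0.1],
], spin=[0, 0, 0, 0, 0, 0, 0, 0])

```text
clock: 18.2
tcp_pos: [0.5757, 0.0957, 0.1135]
tool_rot: [-179.9, -0.1, 158.6]
wrist_force: [0.4, -0.3, -2.3]
finger_gap: 0.0575
finger_force: 45.0
```

Request:
jog_arm([
  [0, 0, 0],
  [0, 0, 0],
  [0, 0, 0],
  [0, 0, 0],
  [0, 0, 0],
  [0, 0, 0],
  [0, 0, 0],
  [0, 0, 0],
], spin=[0, 0, 0, 0, 0, 0, 0, 0])

```text
clock: 19.0
tcp_pos: [0.5768, 0.0954, 0.1157]
tool_rot: [180.0, 0.0, 158.5]
wrist_force: [0.7, 0.5, -3.2]
finger_gap: 0.0575
finger_force: 45.0
```

Aligned; I'll descend to about 98.5 mm.

Request:
jog_arm([
  [0, 0, 0.04],
  [0, 0, 0.03],
  [0, 0, 0.02],
  [0, 0, 0.015],
  [0, 0, 0.01],
  [0, 0, 0],
  [0, 0, 0],
  [0, 0, 0],
], spin=[0, 0, 0, 0, 0, 0, 0, 0])

```text
clock: 19.8
tcp_pos: [0.5765, 0.0954, 0.099]
tool_rot: [180.0, -0.0, 158.5]
wrist_force: [-2.6, -0.6, 5.5]
finger_gap: 0.0573
finger_force: 46.2
```

Request:
jog_arm([
  [0, 0, 0.005],
  [0, 0, 0.004],
  [0, 0, 0.003],
  [0, 0, 0],
  [0, 0, 0],
  [0, 0, 0],
  [0, 0, 0],
  [0, 0, 0],
], spin=[0, 0, 0, 0, 0, 0, 0, 0])

```text
clock: 20.6
tcp_pos: [0.5765, 0.0953, 0.0988]
tool_rot: [180.0, 0.0, 158.5]
wrist_force: [-7.3, -0.1, 25.8]
finger_gap: 0.0575
finger_force: 48.7
```

Request:
jog_arm([
  [0, 0, 0],
  [0, 0, 0],
  [0, 0, 0],
  [0, 0, 0],
  [0, 0, 0],
  [0, 0, 0],
  [0, 0, 0],
  [0, 0, 0],
], spin=[0, 0, 0, 0, 0, 0, 0, 0], gripper=1)

```text
clock: 21.4
tcp_pos: [0.5767, 0.0954, 0.0965]
tool_rot: [-180.0, -0.0, 158.5]
wrist_force: [0.7, -0.8, -0.7]
finger_gap: 0.0856
finger_force: 0.0
```

Request:
jog_arm([
  [0, 0, -0.1],
  [0, 0, -0.2],
  [0, 0, -0.25],
  [0, 0, -0.25],
  [0, 0, -0.25],
  [0, 0, -0.2],
  [0, 0, 0],
  [0, 0, 0],
], spin=[0, 0, 0, 0, 0, 0, 0, 0])

```text
clock: 22.2
tcp_pos: [0.5767, 0.0954, 0.2846]
tool_rot: [179.9, 0.1, 158.5]
wrist_force: [0.6, 0.7, -1.3]
finger_gap: 0.0854
finger_force: 0.0
```

```bash
python3 - <<'E'
from h import *
mean(3)
d=snap('wrist','w6.png'); P=cloud(d)
fit(P,(256,180),80,.005,'C seated')
M=P[100:260,180:330].reshape(-1,3);M=M[abs(M[:,2]-.135)<.01]
A=np.c_[M[:,:2]-[.5765,.0955],np.ones(len(M))];print('plane',np.linalg.lstsq(A,M[:,2],rcond=None)[0].round(4))
i=cv2.imread('pics/w6.png'); cv2.imwrite('pics/w6c.png',cv2.resize(i[110:260,170:340],None,fx=4,fy=4,interpolation=cv2.INTER_CUBIC))
plan(.483,-.094,.28,173)
E
```

```text
mean tcp [0.5763 0.0954 0.2838] std [0.0002 0.     0.0004] [-1.7995e+02 -7.0000e-02  1.5852e+02]
C seated 6288 c 577.3 96.0 z 135.6 size 124.4 58.2 yaw -21.5 mean [0.5747 0.0969 0.1353]
plane [ 0.0021 -0.0012  0.1342]
at [0.5761 0.0953 0.2828] [-1.7992e+02 -1.0000e-01  1.5852e+02] spin rows 2 each -0.0843 | total slide units [ 0.4623 -1.3282  0.0215] rows>= 5 each [ 0.0925 -0.2656  0.0043]
```

View pics/w6c.png

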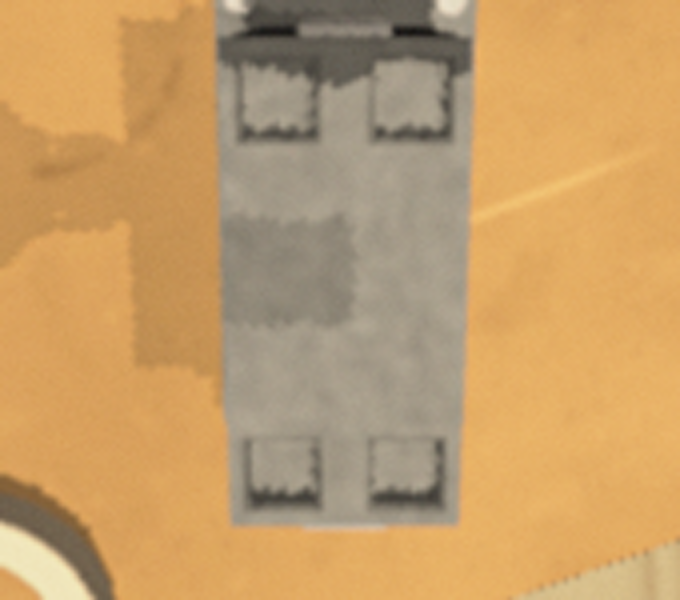

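The middle box sits level at z≈135 mm, with its recesses at the same crop positions as the tall box had. Now the flat box.

Request:
jog_arm([
  [0, 0, 0],
  [0, 0, 0],
  [0.077, -0.221, 0.05],
  [0.077, -0.221, 0.05],
  [0.077, -0.221, 0.05],
  [0.077, -0.221, 0.05],
  [0.077, -0.221, 0.05],
  [0.077, -0.221, 0.05],
], spin=[-0.084, -0.084, 0, 0, 0, 0, 0, 0])

```text
clock: 23.2
tcp_pos: [0.4824, -0.0946, 0.238]
tool_rot: [-180.0, -0.1, 173.0]
wrist_force: [1.6, 0.2, 0.1]
finger_gap: 0.0855
finger_force: 0.0
```

Request:
jog_arm([
  [0, 0, 0],
  [0, 0, 0],
  [0, 0, 0],
  [0, 0, 0],
  [0, 0, 0],
  [0, 0, 0],
  [0, 0, 0],
  [0, 0, 0],
], spin=[0, 0, 0, 0, 0, 0, 0, 0])

```text
clock: 24.0
tcp_pos: [0.4836, -0.0934, 0.2391]
tool_rot: [-180.0, 0.0, 173.0]
wrist_force: [0.2, 0.6, 0.6]
finger_gap: 0.085
finger_force: 0.0
```

```bash
python3 - <<'E'
from h import *
mean(3)
d=snap('wrist','w7.png'); P=cloud(d)
fit(P,(256,190),80,.005,'B')
i=cv2.imread('pics/w7.png'); cv2.imwrite('pics/w7c.png',cv2.resize(i[110:260,170:340],None,fx=4,fy=4,interpolation=cv2.INTER_CUBIC))
E
```

```text
mean tcp [ 0.4836 -0.0934  0.2391] std [0. 0. 0.] [-1.8000e+02  1.0000e-02  1.7296e+02]
B 4816 c 484.3 -92.0 z 44.5 size 125.0 58.2 yaw -7.1 mean [ 0.4821 -0.0917  0.0443]
```

View pics/w7c.png

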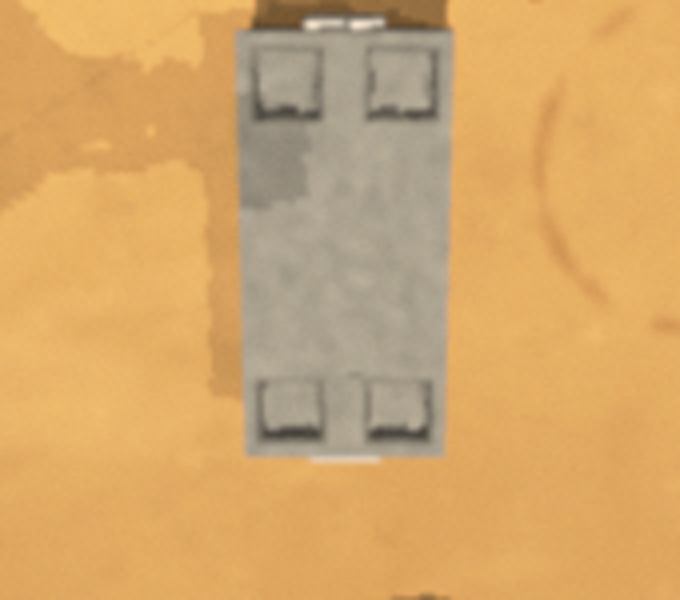

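The flat box lies clear, with recesses in the crop at (287,84), (402,84), (291,410) and (399,410).

```bash
python3 - <<'E'
from h import *
d=snap('wrist'); d['s']=mean(2)
W=px2w(d,crop2px([(287,84),(402,84),(291,410),(399,410)],170,110,4),.044); rect(W)
R=Ro.from_euler('xyz',d['s']['tool_rot'],degrees=True).as_matrix()
v=(R.T@(W.mean(0)-d['s']['tcp_pos'])*1e3);print(v.round(1),'move units',((v-[-1.3,1,0])/150).round(4))
E
```

```text
mean tcp [ 0.4835 -0.0935  0.2391] std [0. 0. 0.] [180.     0.   172.94]
c [484.8 -92.2] len 91.7 30.8 yaw -6.96 yaw(b)-90 -7.090000000000003
[ -1.1   1.4 195.1] move units [0.0016 0.0028 1.3007]
```

Request:
jog_arm([
  [0.002, 0.003, 0.2],
  [0, 0, 0.25],
  [0, 0, 0.25],
  [0, 0, 0.25],
  [0, 0, 0.25],
  [0, 0, 0.2],
  [0, 0, 0.09],
  [0, 0, 0],
], spin=[0, 0, 0, 0, 0, 0, 0, 0])

```text
clock: 25.15
tcp_pos: [0.4824, -0.0929, 0.0137]
tool_rot: [-180.0, -0.2, 173.0]
wrist_force: [-0.6, 0.9, 1.3]
finger_gap: 0.0852
finger_force: 0.0
```

Request:
jog_arm([
  [0, 0, 0],
  [0, 0, 0],
  [0, 0, 0],
  [0, 0, 0],
  [0, 0, 0],
  [0, 0, 0],
  [0, 0, 0],
  [0, 0, 0],
], spin=[0, 0, 0, 0, 0, 0, 0, 0])

```text
clock: 25.95
tcp_pos: [0.4833, -0.093, 0.0156]
tool_rot: [180.0, 0.0, 173.0]
wrist_force: [0.2, 1.4, -0.7]
finger_gap: 0.0851
finger_force: 0.0
```

Request:
jog_arm([
  [0, 0, 0],
  [0, 0, 0],
  [0, 0, 0],
  [0, 0, 0],
  [0, 0, 0],
  [0, 0, 0],
  [0, 0, 0],
  [0, 0, 0],
], spin=[0, 0, 0, 0, 0, 0, 0, 0], gripper=0)

```text
clock: 26.75
tcp_pos: [0.4833, -0.093, 0.0157]
tool_rot: [180.0, 0.0, 173.0]
wrist_force: [-0.0, 0.4, 6.3]
finger_gap: 0.0575
finger_force: 42.2
```

Request:
jog_arm([
  [0, 0, -0.2],
  [0, 0, -0.25],
  [0, 0, -0.25],
  [0, 0, -0.25],
  [0, 0, -0.25],
  [0, 0, -0.25],
  [0, 0, 0],
  [0, 0, 0],
], spin=[0, 0, 0, 0, 0, 0, 0.084, 0.084])

```text
clock: 27.55
tcp_pos: [0.4835, -0.0931, 0.2343]
tool_rot: [179.9, 0.1, 158.2]
wrist_force: [0.1, 0.6, -1.6]
finger_gap: 0.0575
finger_force: 45.0
```

```bash
python3 - <<'E'
from h import *
mean(5)
plan(.525,-.035,.23,158.5)
E
```

```text
mean tcp [ 0.4831 -0.0929  0.2333] std [0.0002 0.0001 0.0005] [-1.7998e+02 -4.0000e-02  1.5874e+02]
at [ 0.483  -0.0928  0.2327] [-1.7998e+02 -5.0000e-02  1.5872e+02] spin rows 1 each 0.0026 | total slide units [-0.1195  0.4613  0.0174] rows>= 2 each [-0.0597  0.2307  0.0087]
```

```bash
python3 - <<'E'
from h import *
mean(2)
plan(.5766,.0955,.23,158.5)
E
```

```text
mean tcp [ 0.483  -0.0929  0.2327] std [0. 0. 0.] [-1.7998e+02 -5.0000e-02  1.5868e+02]
at [ 0.4831 -0.093   0.2327] [-1.7998e+02 -4.0000e-02  1.5864e+02] spin rows 1 each 0.0016 | total slide units [-0.1195  1.3977  0.0175] rows>= 5 each [-0.0239  0.2795  0.0035]
```

Request:
jog_arm([
  [-0.02, 0.2, 0],
  [-0.02, 0.24, 0],
  [-0.02, 0.24, 0],
  [-0.02, 0.24, 0],
  [-0.02, 0.24, 0],
  [-0.0195, 0.238, 0],
  [0, 0, 0],
  [0, 0, 0],
], spin=[0.001, 0, 0, 0, 0, 0, 0, 0])

```text
clock: 28.7
tcp_pos: [0.5769, 0.0961, 0.2323]
tool_rot: [-180.0, -0.1, 158.6]
wrist_force: [0.3, -0.1, -1.2]
finger_gap: 0.0576
finger_force: 45.0
```

Request:
jog_arm([
  [0, 0, 0.1],
  [0, 0, 0.15],
  [0, 0, 0.15],
  [0, 0, 0.05],
  [0, 0, 0],
  [0, 0, 0],
  [0, 0, 0],
  [0, 0, 0],
], spin=[0, 0, 0, 0, 0, 0, 0, 0])

```text
clock: 29.5
tcp_pos: [0.5775, 0.0955, 0.1665]
tool_rot: [179.9, 0.1, 158.4]
wrist_force: [-0.7, -0.0, -2.6]
finger_gap: 0.0578
finger_force: 44.9
```

```bash
python3 - <<'E'
from h import *
mean(4)
d=snap('wrist','w8.png')
plan(.5766,.0955,.147,158.5)
i=cv2.imread('pics/w8.png'); cv2.imwrite('pics/w8c.png',cv2.resize(i[100:300,150:350],None,fx=3,fy=3,interpolation=cv2.INTER_CUBIC))
E
```

```text
mean tcp [0.5773 0.0955 0.1663] std [0.0001 0.     0.0001] [1.7997e+02 4.0000e-02 1.5843e+02]
at [0.5771 0.0955 0.1659] [1.7998e+02 2.0000e-02 1.5843e+02] spin rows 1 each -0.0008 | total slide units [ 0.0033 -0.0015  0.1259] rows>= 1 each [ 0.0033 -0.0015  0.1259]
```

View pics/w8c.png

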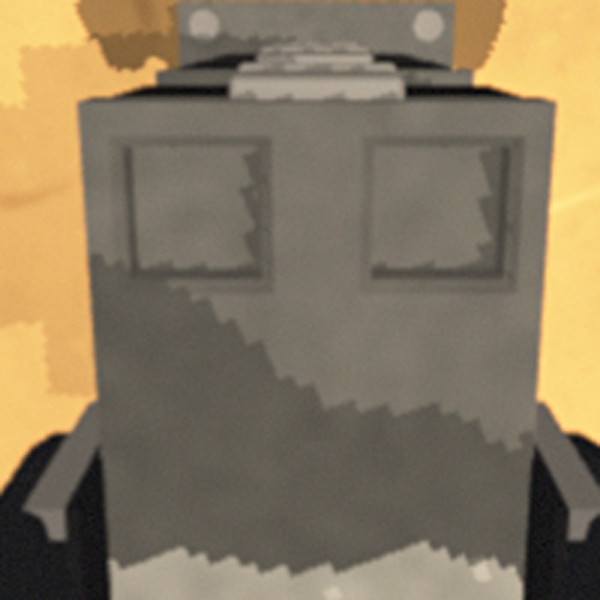

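The held flat box is aligned over the stack: its top edge runs (80,100)–(553,100), and the box below shows centred at (157–470,75). I'll lower it to about 144.5 mm.

Request:
jog_arm([
  [0.002, 0, 0.05],
  [0, 0, 0.03],
  [0, 0, 0.02],
  [0, 0, 0.015],
  [0, 0, 0.01],
  [0, 0, 0.01],
  [0, 0, 0],
  [0, 0, 0],
], spin=[0, 0, 0, 0, 0, 0, 0, 0])

```text
clock: 30.55
tcp_pos: [0.5768, 0.0955, 0.1454]
tool_rot: [180.0, 0.0, 158.4]
wrist_force: [0.5, 0.4, -1.7]
finger_gap: 0.0574
finger_force: 44.9
```

Request:
jog_arm([
  [0, 0, 0.005],
  [0, 0, 0.004],
  [0, 0, 0.004],
  [0, 0, 0],
  [0, 0, 0],
  [0, 0, 0],
  [0, 0, 0],
  [0, 0, 0],
], spin=[0, 0, 0, 0, 0, 0, 0, 0])

```text
clock: 31.35
tcp_pos: [0.5769, 0.0955, 0.1448]
tool_rot: [180.0, 0.0, 158.4]
wrist_force: [-4.5, 0.1, 13.0]
finger_gap: 0.0575
finger_force: 46.8
```

Seated at the predicted height. I'll release and retreat.

Request:
jog_arm([
  [0, 0, 0],
  [0, 0, 0],
  [0, 0, 0],
  [0, 0, 0],
  [0, 0, 0],
  [0, 0, 0],
  [0, 0, 0],
  [0, 0, 0],
], spin=[0, 0, 0, 0, 0, 0, 0, 0], gripper=1)

```text
clock: 32.15
tcp_pos: [0.5768, 0.0955, 0.1434]
tool_rot: [-180.0, 0.0, 158.4]
wrist_force: [-0.2, -0.2, 0.2]
finger_gap: 0.0851
finger_force: 0.0
```

Request:
jog_arm([
  [0, 0, -0.1],
  [0, 0, -0.2],
  [0, 0, -0.25],
  [0, 0, -0.25],
  [0, 0, -0.2],
  [0, 0, 0],
  [0, 0, 0],
  [0, 0, 0],
], spin=[0, 0, 0, 0, 0, 0, 0, 0])

```text
clock: 32.95
tcp_pos: [0.5761, 0.0955, 0.2924]
tool_rot: [-179.9, -0.1, 158.4]
wrist_force: [-0.6, 0.1, -0.4]
finger_gap: 0.0851
finger_force: 0.0
```

```bash
python3 - <<'E'
from h import *
mean(3)
d=snap('wrist'); P=cloud(d)
fit(P,(256,180),80,.005,'B seated')
M=P[100:260,180:330].reshape(-1,3);M=M[abs(M[:,2]-.173)<.01]
A=np.c_[M[:,:2]-[.5765,.0955],np.ones(len(M))];print('plane',np.linalg.lstsq(A,M[:,2],rcond=None)[0].round(4))
d=snap('scene'); i=d['pixels'][:,:,::-1]
cv2.imwrite('pics/s9.png',cv2.resize(i[110:310,150:400],None,fx=3,fy=3,interpolation=cv2.INTER_CUBIC))
E
```

```text
mean tcp [0.5761 0.0955 0.2922] std [0.     0.     0.0001] [-1.7992e+02 -1.0000e-01  1.5843e+02]
B seated 7621 c 577.2 96.3 z 173.5 size 123.2 58.0 yaw -21.6 mean [0.5753 0.0971 0.1733]
plane [ 0.0025 -0.0013  0.1722]
```

View pics/s9.png

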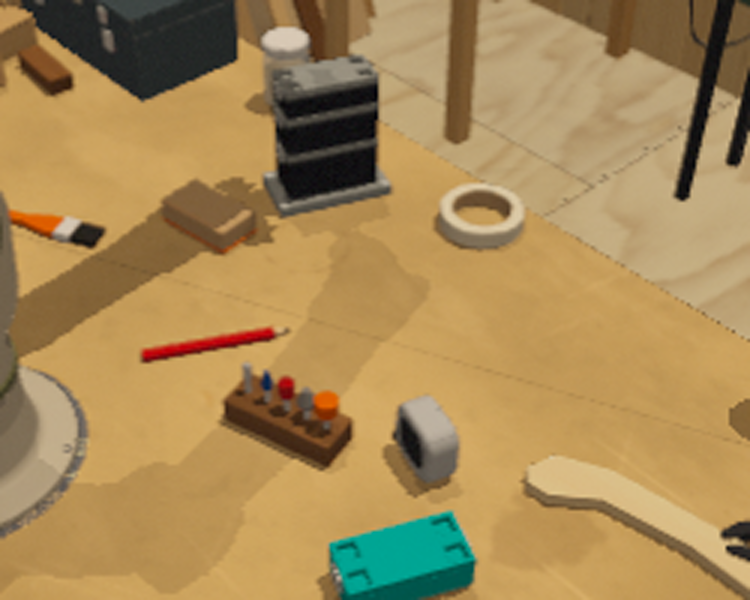

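The scene view shows the stack at (325,130) straight and flush on the base. The bystanders haven't moved, and the top lid is at 173 mm as expected.

```bash
python3 -c "
from station import robot
print(robot.job_done())"
```

```text
the job is handed in; nothing more can be done
None
```

The three boxes are stacked tall, middle, flat on the grey base, each seated at its expected height and level, the sanding block, masking tape and tape measure were left alone, and the job was handed in at about 33 s of the 102 s limit.

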